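# Start the last screw-in foot of an upturned box

### The arm

A 7-joint arm with a two-finger parallel gripper is mounted at the origin on a cart in front of the work surface, level with it; the furniture and walls round the work are solid. World frame = base frame: x ahead of the robot, y to its left, z up, the work surface at z = 0. Lengths are in m, angles in rad, forces in N, time in s.
With the tool pointing down it reaches from about 0.375 to 0.925 m from the base axis. Payload 3.1 kg.
Tool frame: the origin (TCP) lies midway between the tips of the shut fingers; the grasp point (between the pads) lies 19 mm behind it; x points along the fingers, z is the direction in which the jaws open and shut, and the axes are right-handed (so a half turn about x gives the same grasp; the last joint's range is limited). The gripper opens to 85 mm and grips with 20 to 120 N. Pads are 22 mm wide; open, the fingers measure 114 mm over their backs; the gripper's body (76 mm by 85 mm) begins 54 mm behind the grasp point. The pads swing forward as they close: fully open they stand 13 mm farther back than shut.
Start: joints at [-0.098, 0.383, 0.044, 1.598, -0.018, 1.161, -0.05], TCP at [0.65, 0, 0.231] pointing down, gripper open.
Joint ranges: [-2.61, 2.61], [-0.41, 2.15], [-1.48, 1.57], [0, 2.5], [-1.57, 4.71], [0.05, 1.97], [-2.85, 2.85]. Speed limits (rad/s): [2.79, 2.79, 3.14, 3.14, 3.14, 3.14, 3.14].

### API

Orientations are given as a 3x3 rotation matrix whose columns are the frame's x, y, z axes.
In Python, from rig import readout, capture, order gives the robot as it stands.
- The arm moves only by the shell command python3 -m jog 'ROWS' [FORCE]. ROWS is JSON, a list of rows, each a list of 5 numbers: the finger opening in m, from 0 to 0.0854, then the shift along the tool's x, y, z in m, then the turn about the tool's x in degrees. In form: [[hand, x, y, z, yaw], ...]. A call has 1 to 20 rows; each row shifts and turns the commanded pose from where the row before left it, along the tool's axes as they then stand; what a row does not reach is not made up. A row lasts 1/12 s, in which the tool goes at most 41.7 mm and 7.16 degrees, less where a joint would pass 70% of its speed; a pose out of reach is approached as far as the arm can. A call with a gripper value outside its range is refused whole. The fingers move at their own pace and stop on an object; FORCE is the grip in N (left out, the last holds). Time passes only in rows, so rows that do not move let the fingers close. It gives the time, the measured TCP pose, the force and the opening at its end, in the units of the state.
- readout.read_state(): the state, without advancing time (a new reading comes with each control period).
- capture(name): name is "scene" or "side" or "wrist"; returns a dict with "color" (384x512x3 uint8, blue, green, red), "fx", "fy", "cx", "cy" (pixels), "R" (3x3) and "t" (3): a world point X has camera coordinates R X + t; the wrist camera has in their place "tool_from_camera" (4x4, takes a point from camera to tool coordinates, whose origin is the TCP and whose axes are the tool frame's). Camera axes: x right, y down, z forward; pixel columns grow to the right and rows downward; lengths in m; the calibration is good to about 2 mm. A picture is of the moment at which its call begins: read the wrist's pose just before it. There is no depth.
- order.close_job(): hands the job in, once; it reports no verdict.
The state is a dict: "clock": time; "qpos": joint angles; "dq": joint speeds; "joint_efforts": joint torques, N m; "tool_pos": TCP position; "eef_rot": TCP orientation; "contact_force": force on the tool from outside, world axes, zero at the start; "torque": the same for the moment, N m; "opening": finger opening in m.
Only numpy, scipy, OpenCV 4.12 (cv2) and the standard library are available. Lean on these libraries where they do the work, as an engineer would, in place of code of your own. Each camera call takes 0.05 s, during which the arm holds its last target.

### The job

The upturned wooden box still lacks one of its four feet. Take the dark foot out of the drying board, set its screw in the open hole, and start it square by hand: press it down firmly but not so hard that the wood splits, and keep the pressure on while you turn it clockwise, regripping as needed, until the screw has cut its own thread by at least half a turn; then let go so that it stands upright on its own, and leave the two pale knobs alone.

Things in the scene. Friction and masses are not known exactly. Their poses are not given: they have to be found in the camera images.
- foot_mid (a point): the loose foot: round dark-wood foot, straight sides 32 mm in diameter, brass flange (27 mm) below, black pad on top, 0.06 to 0.13 kg, standing on the drying board. This point is on its axis, half-way up: 23.5 mm above the flange's underside, 23 mm below the top. Its z axis is the foot's axis, away from the screw. The straight side to grip runs from 13.5 mm below to 20 mm above this point.
- foot_point (a point): tip of the foot's steel wood screw, on the axis 26 mm below the underside of the flange (49.5 mm below foot_mid). Screw 7 mm in diameter, tapered over its last 4.5 mm to a point; coarse right-hand thread, pitch 4 mm.
- box: upturned wooden box, 190 x 250 x 64 mm high, fixed on a dark mat (235 x 300 x 3 mm), bottom panel uppermost; three feet like the loose one (46.5 mm tall) stand at three corners, the fourth corner has an open hole. Origin at the centre of the mat's underside, x along the short side, y along the long side. Its panel splits if the foot is forced against it with more than about 30 N.
- pilot_hole (a point): mouth of the open vertical hole (at a pencil cross), level with the box's upper face, 64 mm above the bench; 8.2 mm in diameter, chamfered 2 mm. The screw's point meets solid wood 11 to 17 mm below the mouth (to be felt; the wood yields about 25 N per mm). Pushing alone drives it no deeper; turning with less than about 10 N of push only spins it on the spot.
- thread (a joint): how far the screw has cut its thread, in rad: 0 at the start; it grows with the angle turned (less a tenth or so of slip) while the foot is pressed down with more than about 10 N, better 15, and turned clockwise seen from above (torque about 0.06 N m); 6.28 = one turn = 4 mm deeper. What has been cut stays cut while the foot is let go and regripped.
- drying_board: flat plywood block 125 x 215 x 34 mm with six vertical holes of 12 mm, 72 mm (along its x) and 70 mm (along its y) apart, fixed; the foot and the two knobs stand with their screws in three of the holes nearest the robot, in any order. Origin at the centre of its underside.
- knob_a_mid (a point): pale wooden mushroom knob, 33 mm in diameter and 34.5 mm tall above the board, standing in the drying board; this point is on its axis half-way up.
- knob_b_mid (a point): a second pale knob, the same as knob_a.
Not all that is in view belongs to the job. What is shaped like the part that bears foot_mid but orange is not meant.

How it is judged:
On the way, in this order (a step that is already met when the one before it is completed fails the run):
1. the foot's screw stands in the pilot hole, not yet turned in (z of foot_point in the frame of pilot_hole below -0.009 m and horizontal distance between foot_point and pilot_hole below 0.003 m and value of joint thread below 0.5 rad), for 0.1 s.
2. the screw has cut its thread by half a turn (value of joint thread above 2.95 rad), for 0.1 s.
At the end, for the whole second after the job is handed in: the foot's screw has cut its thread by at least half a turn (2.9 rad), its point stays in the hole (12 mm or more below the mouth, within 3 mm of its axis), and the released foot stands at rest, upright within 0.16 rad (9 degrees) (value of joint thread above 2.9 rad and z of foot_point in the frame of pilot_hole below -0.012 m and horizontal distance between foot_point and pilot_hole below 0.003 m and angle between foot_mid's own z axis and vertical below 0.16 rad and velocity of joint thread below 0.05 rad/s); the robot touches nothing.
It fails at once if the foot is forced against the box with more than 30 N: the panel splits (contact force between foot and box above 30 N).
It fails at once if a pale knob is moved by more than 15 mm (distance of any of knob_a_mid, knob_b_mid from where it was at the start of the episode above 0.015 m).
It also fails if it takes over 67 s, if anything falls off the work surface, if the arm or the gripper's body presses on something with over 40 N, if the wrist force passes 120 N, or if a joint passes its speed limit or range.

## Working session

There is one attempt and no reset: what is moved stays moved. The work goes in short steps, Python scripts to look and compute and a shell command to move; the robot and the scene stay as the last step left them, time stands still between calls to the robot, and variables do not carry over. Pictures are saved under pics/ and viewed, and the job is handed in when it is done.

```bash
ls; mkdir -p pics
python3 - <<'E'
from rig import readout, capture, order
import cv2
s=readout.read_state()
for k in s: print(k,s[k])
for n in ["scene","side","wrist"]:
    c=capture(n); cv2.imwrite(f"pics/{n}0.png",c["color"])
    print(n,{k:c[k] for k in c if k!="color"})
E
```

```text
pics
clock 0.0
qpos [-0.09778684  0.38384164  0.04383469  1.59962091 -0.01789451  1.16117352
 -0.04992538]
dq [ 1.26632062e-03  1.67240027e-03 -8.42686157e-05  1.38042450e-04
 -2.28057394e-04 -1.90786316e-03  1.11067555e-03]
joint_efforts [-8.41360106e-04 -4.33466363e+01  1.02427706e+00 -2.49513745e+01
  1.06121189e-02  1.12996699e-02 -5.17373280e-06]
tool_pos [ 6.49041573e-01 -1.78256721e-05  2.29861129e-01]
eef_rot [[-2.64681280e-03 -4.21624200e-05  9.99996496e-01]
 [-1.48289787e-04  9.99999988e-01  4.17700706e-05]
 [-9.99996486e-01 -1.48178710e-04 -2.64681902e-03]]
contact_force [-0.09344545 -0.70462526  0.04588328]
torque [-0.00176156 -0.00936027 -0.03246983]
opening 0.08553050344713473
scene {'fx': 400.87094306217233, 'fy': 400.87094306217233, 'cx': 251.39024400265873, 'cy': 188.26891401522536, 'R': array([[-6.90974641e-01, -7.22878610e-01,  7.48711795e-04],
       [-4.34186107e-01,  4.14194930e-01, -7.99953114e-01],
       [ 5.77958882e-01, -5.53072396e-01, -6.00062042e-01]]), 't': array([0.47145575, 0.20998819, 0.72065688])}
side {'fx': 478.9356822402787, 'fy': 478.9356822402787, 'cx': 265.4526354257937, 'cy': 188.67565826859354, 'R': array([[-0.8686989 , -0.49488529,  0.0212313 ],
       [-0.33191956,  0.5497501 , -0.76655348],
       [ 0.36768413, -0.67295125, -0.64182942]]), 't': array([0.53897215, 0.12012445, 0.947909  ])}
wrist {'fx': 312.84268612642046, 'fy': 312.84268612642046, 'cx': 254.44498880136337, 'cy': 197.68712565170813, 'tool_from_camera': array([[-1.04153406e-03, -2.62618978e-01,  9.64899056e-01,
        -1.42471259e-01],
       [ 9.89410414e-04, -9.64899377e-01, -2.62617998e-01,
         6.47915760e-02],
       [ 9.99998968e-01,  6.81155585e-04,  1.26481352e-03,
         3.98949967e-04],
       [ 0.00000000e+00,  0.00000000e+00,  0.00000000e+00,
         1.00000000e+00]])}
```

View pics/scene0.png

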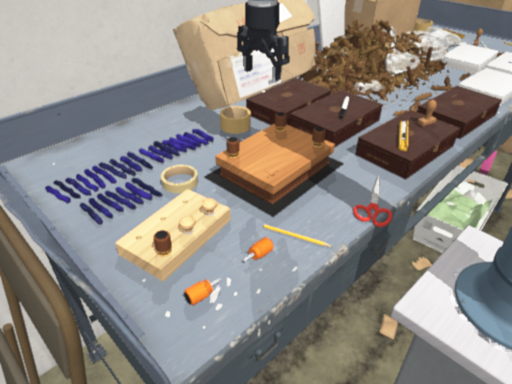

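View pics/side0.png

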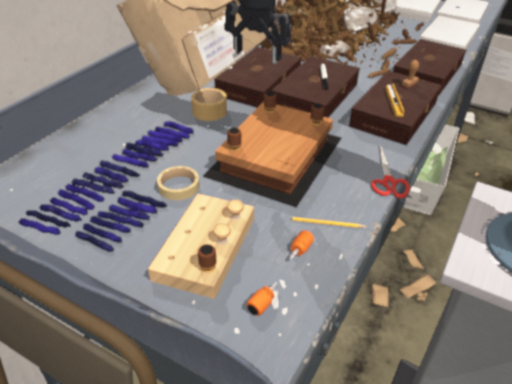

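View pics/wrist0.png

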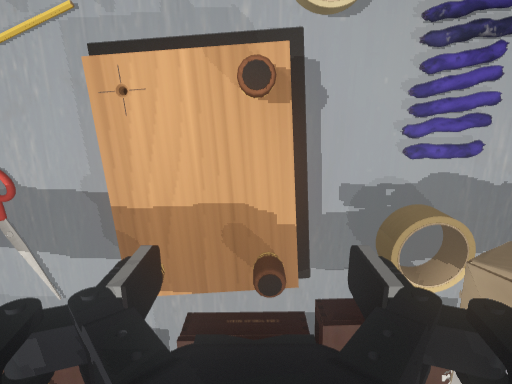

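The wrist view shows the open hole at about (122,91), and both fixed views show the dark foot, at (162,242) in scene and (207,257) in side. I'll measure each of them.

```bash
cat > h.py <<'E'
import numpy as np, cv2
from rig import readout, capture, order
def ray(c,u,v,s=None):
    d=np.array([(u-c["cx"])/c["fx"],(v-c["cy"])/c["fy"],1.])
    if "R" in c: return -c["R"].T@c["t"], c["R"].T@d
    T=np.asarray(c["tool_from_camera"]); R=np.asarray(s["eef_rot"]); p=np.asarray(s["tool_pos"])
    return p+R@T[:3,3], R@T[:3,:3]@d
def hit(c,u,v,z,s=None):
    o,d=ray(c,u,v,s); return o+d*(z-o[2])/d[2]
def proj(c,X,s=None):
    if "R" in c: x=c["R"]@X+c["t"]
    else:
        T=np.asarray(c["tool_from_camera"]);R=np.asarray(s["eef_rot"]); x=T[:3,:3].T@(R.T@(np.asarray(X)-s["tool_pos"])-T[:3,3])
    return np.array([c["fx"]*x[0]/x[2]+c["cx"],c["fy"]*x[1]/x[2]+c["cy"]])
def crop(img,u,v,r,f,name):
    a=img[max(0,v-r):v+r,max(0,u-r):u+r]; cv2.imwrite(name,cv2.resize(a,None,fx=f,fy=f,interpolation=cv2.INTER_CUBIC))
E
python3 - <<'E'
from h import *
s=readout.read_state()
w=capture("wrist");sc=capture("scene");sd=capture("side")
print("hole",hit(w,122,91,.064,s))
crop(w["color"],122,91,30,10,"pics/hole.png")
crop(sc["color"],162,242,30,10,"pics/f_sc.png")
crop(sd["color"],207,257,30,10,"pics/f_sd.png")
print(hit(sc,162,236,.0805),hit(sd,207,250,.0805))
print(hit(sc,162,242,.0575),hit(sd,207,257,.0575))
E
python3 -c "
import cv2,numpy as np
a=[cv2.imread('pics/'+n) for n in('f_sc.png','f_sd.png')]
cv2.imwrite('pics/f2.png',cv2.resize(np.hstack(a),(800,400)))"
```

```text
hole [0.52561819 0.08409139 0.064     ]
[0.50868637 0.39649043 0.0805    ] [0.51291655 0.39428961 0.0805    ]
[0.51721899 0.39443917 0.0575    ] [0.51675712 0.39108242 0.0575    ]
```

View pics/hole.png

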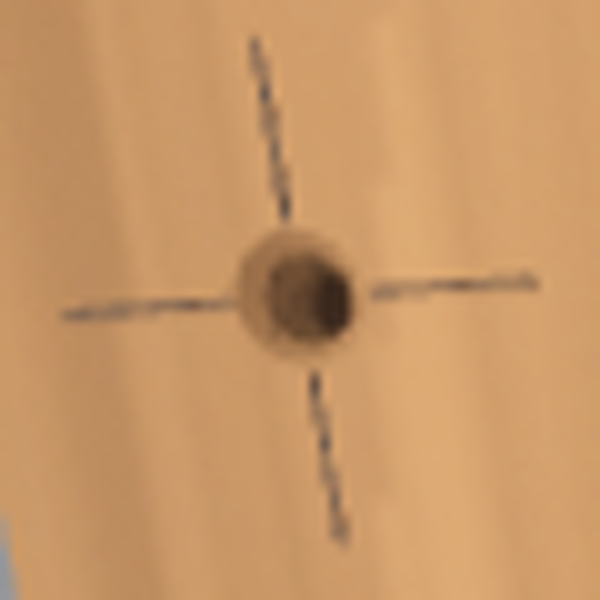

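View pics/f2.png

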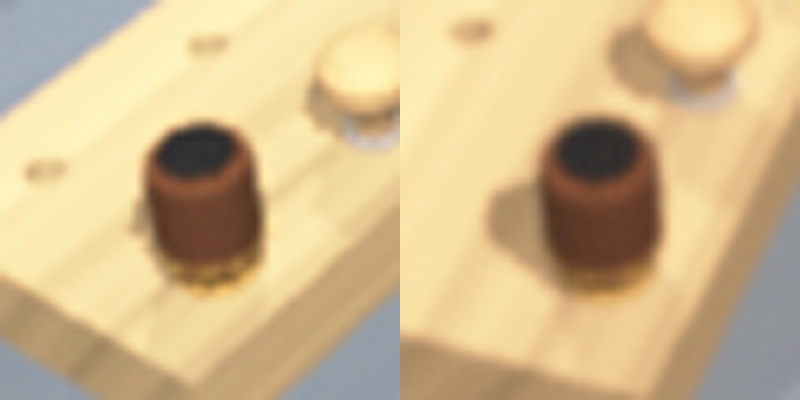

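The hole's chamfer is centred at about (121.3,90.3) in the wrist view. The foot stands upright with its pad centre at (161,234.5) in scene and (206.5,249) in side. Next I'll move the wrist camera over the foot.

```bash
python3 - <<'E'
from h import *
s=readout.read_state(); w=capture("wrist");sc=capture("scene");sd=capture("side")
print("hole",hit(w,121.3,90.3,.064,s))
print(hit(sc,161.2,234.5,.0805),hit(sd,206.5,249.2,.0805))
h=hit(w,121.3,90.3,.064,s); print(proj(sc,h),proj(sd,h))
E
python3 -m jog '[[0.085,0,0.04,-0.0135,0],[0.085,0,0.04,-0.0135,0],[0.085,0,0.04,-0.0135,0],[0.085,0,0.04,-0.0135,0],[0.085,0,0.04,-0.0135,0],[0.085,0,0.04,-0.0135,0],[0.085,0,0.04,-0.0135,0],[0.085,0,0.04,-0.0135,0],[0.085,0,0.04,-0.0135,0],[0.085,0,0.034,-0.0135,0],[0.085,0,0,0,0],[0.085,0,0,0,0]]' 40
python3 - <<'E'
from h import *
s=readout.read_state(); w=capture("wrist");cv2.imwrite("pics/w1.png",w["color"]); print(s["tool_pos"],s["qpos"],s["eef_rot"])
E
```

```text
hole [0.5254723  0.08477997 0.064     ]
[0.51313583 0.39530432 0.0805    ] [0.51471593 0.39320578 0.0805    ]
[271.50924986 173.64981209] [284.69175971 162.6200784 ]
clock: 1.45
tool_pos: [0.5135, 0.3939, 0.2313]
eef_rot: [[-0.001, -0.008, 1.0], [0.002, 1.0, 0.008], [-1.0, 0.002, -0.001]]
contact_force: [0.9, 0.0, -0.7]
opening: 0.0848
[0.51354203 0.39394908 0.23131087] [-0.60869357  0.38358373 -0.13845482  1.59748219  0.05388779  1.16392678
 -0.75029425] [[-0.00113593 -0.00822585  0.99996552]
 [ 0.00192519  0.9999643   0.00822803]
 [-0.9999975   0.00193447 -0.00112006]]
```

View pics/w1.png

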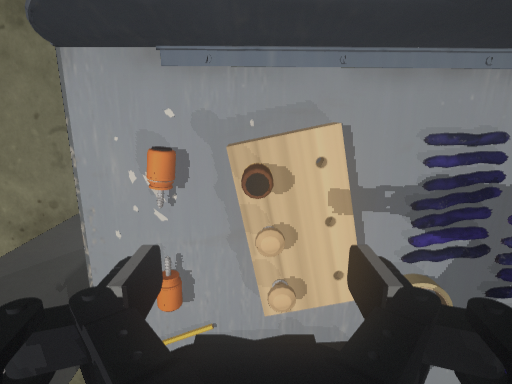

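The foot's pad is at about (258,181), with the knobs below it in one row roughly along y. The jaw direction, along x, is already clear of them. I'll refine the foot's axis with an ellipse fit to the pad.

Run:
```python
from h import *
s=readout.read_state(); w=capture("wrist")
c=w["color"]; 
def fit(c,u,v,r,name):
    g=c[v-r:v+r,u-r:u+r].astype(int)
    m=((g.max(2)<70)&((g[...,2]-g[...,0])<22)).astype(np.uint8)
    cs,_=cv2.findContours(m,cv2.RETR_EXTERNAL,cv2.CHAIN_APPROX_NONE)
    k=max(cs,key=cv2.contourArea); e=cv2.fitEllipse(k); print(name,e,cv2.contourArea(k)); return e[0][0]+u-r,e[0][1]+v-r
p=fit(c,258,181,22,"w"); print(p,hit(w,*p,.0805,s))
sc=capture("scene");p=fit(sc["color"],161,235,14,"sc");print(p,hit(sc,*p,.0805))
sd=capture("side");p=fit(sd["color"],206,249,14,"sd");print(p,hit(sd,*p,.0805))
crop(c,258,181,30,10,"pics/w1c.png")
```

```text
w ((14.23068904876709, 21.34760284423828), (12.624704360961914, 20.663496017456055), 8.523736953735352) 150.0
(250.2306890487671, 180.34760284423828) [0.51242197 0.39270116 0.0805    ]
sc ((13.778624534606934, 13.441610336303711), (5.361378192901611, 10.560585021972656), 82.43878173828125) 42.5
(160.77862453460693, 234.4416103363037) [0.51381403 0.39578628 0.0805    ]
sd ((14.178414344787598, 14.172832489013672), (6.189479351043701, 10.100532531738281), 85.95156860351562) 47.5
(206.1784143447876, 249.17283248901367) [0.51522423 0.39343541 0.0805    ]
```

View pics/w1c.png

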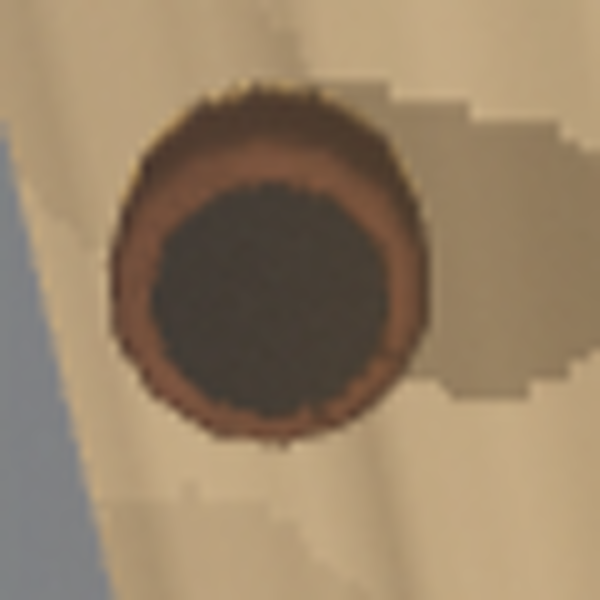

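From the crop, the pad centre is at (255.1,180.7); the automatic wrist mask was only partial. Together the views give an axis near (0.516, 0.3935). I'll descend and grip.

```bash
python3 -m jog '[[0.085,0.035,0,0.0025,0],[0.085,0.035,0,0,0],[0.085,0.035,0,0,0],[0.085,0.03,0,0,0],[0.085,0.025,0,0,0],[0.085,0.02,0,0,0],[0.085,0.0095,0,0,0],[0.085,0,0,0,0],[0.02,0,0,0,0],[0.02,0,0,0,0],[0.02,0,0,0,0],[0.02,0,0,0,0],[0.02,0,0,0,0],[0.02,0,0,0,0],[0.02,0,0,0,0],[0.02,0,0,0,0]]' 60
python3 - <<'E'
from h import *
s=readout.read_state(); w=capture("wrist");cv2.imwrite("pics/w2.png",w["color"]); print(s["tool_pos"],s["qpos"],s["contact_force"],s["torque"],s["opening"])
cv2.imwrite("pics/s2.png",capture("side")["color"])
E
```

```text
clock: 2.98
tool_pos: [0.5187, 0.3903, 0.0438]
eef_rot: [[0.0, -0.001, 1.0], [0.001, 1.0, 0.001], [-1.0, 0.001, 0.0]]
contact_force: [-1.5, -1.5, 5.5]
opening: 0.0306
[0.51871689 0.39033562 0.04377986] [-0.61468063  0.59416773 -0.12112806  1.71509423  0.09016439  0.83706804
 -0.77496841] [-1.54564287 -1.47601128  5.48931712] [-0.23052543  0.64309671 -0.02140373] 0.03064975143385674
```

View pics/w2.png

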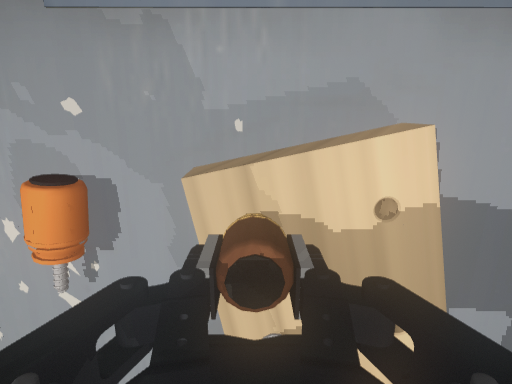

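View pics/s2.png

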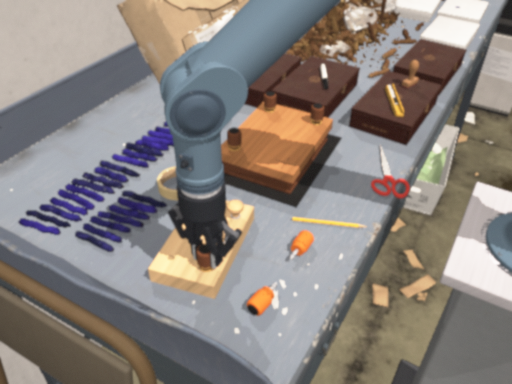

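The foot is between the pads at an opening of 30.6 mm, with its pad at about (254,283). I'll lift it straight up and check.

```bash
python3 -m jog '[[0.02,-0.01,0,0,0],[0.02,-0.02,0,0,0],[0.02,-0.025,0,0,0],[0.02,-0.03,0,0,0],[0.02,-0.03,0,0,0],[0.02,-0.025,0,0,0],[0.02,-0.02,0,0,0],[0.02,0,0,0,0],[0.02,0,0,0,0]]' 60
python3 - <<'E'
from h import *
s=readout.read_state(); w=capture("wrist");cv2.imwrite("pics/w3.png",w["color"]); print(s["tool_pos"],s["qpos"],s["contact_force"],s["torque"],s["opening"])
sd=capture("side");sc=capture("scene")
p=proj(sd,s["tool_pos"]);q=proj(sc,s["tool_pos"]);print(p,q)
a=[]
for c,k in((sd,p),(sc,q)):
    u,v=map(int,k); crop(c["color"],u,v,45,4,"pics/t.png"); a.append(cv2.imread("pics/t.png"))
cv2.imwrite("pics/s3.png",np.hstack(a))
E
```

```text
clock: 3.83
tool_pos: [0.5201, 0.39, 0.2041]
eef_rot: [[0.004, 0.0, 1.0], [0.003, 1.0, -0.0], [-1.0, 0.003, 0.004]]
contact_force: [-0.9, -0.4, -1.9]
opening: 0.0305
[0.52010789 0.39000746 0.20406949] [-0.60341185  0.4093405  -0.13286937  1.62025649  0.05933617  1.11141918
 -0.75159116] [-0.88317479 -0.39133219 -1.90151651] [-0.03089906  0.00254343 -0.00019176] 0.030493121023170613
[200.25017347 192.18681625] [151.80301777 177.9743715 ]
```

View pics/w3.png

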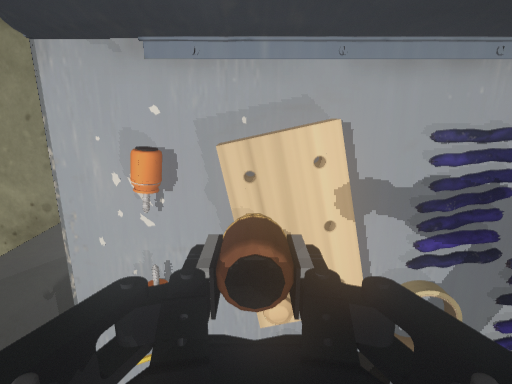

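View pics/s3.png

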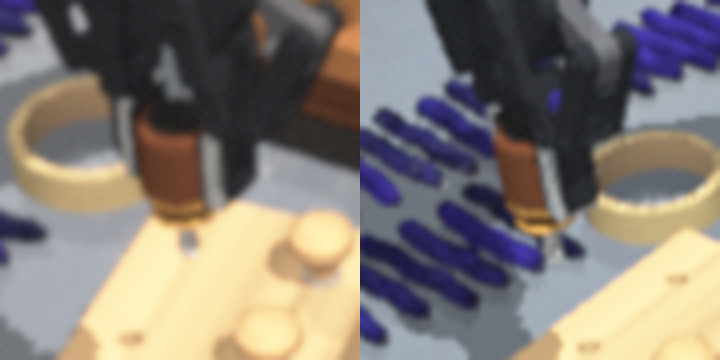

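The foot came out cleanly and hangs upright, and the knobs are untouched. Next is its axis in the tool frame.

Run:
```python
from h import *
s=readout.read_state(); w=capture("wrist")
T=w["tool_from_camera"]
g=w["color"][235:325,205:305].astype(int)
m=((g.max(2)<75)&((g[...,2]-g[...,0])<25)).astype(np.uint8)
crop(w["color"],254,270,50,8,"pics/w3c.png")
def th(u,v,X):
    d=T[:3,:3]@np.array([(u-w["cx"])/w["fx"],(v-w["cy"])/w["fy"],1]);o=T[:3,3]; return o+d*(X-o[0])/d[0]
for p in((254.5,283),(254.5,281)): print(th(*p,-0.0367))
print(th(254,213,.0098))
```

```text
[-0.0367      0.00254078  0.0005918 ]
[-0.0367      0.00338658  0.00059092]
[0.0098     0.01523492 0.0003795 ]
```

View pics/w3c.png

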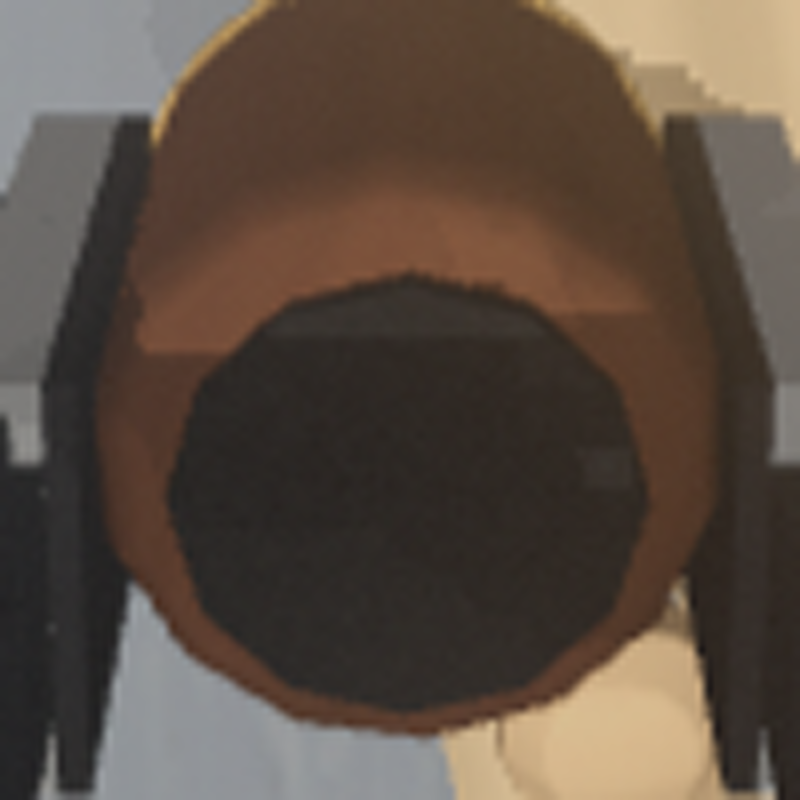

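The pad centre is at (254.9,281.5), which puts the foot axis about 3 mm toward tool +y and centred along z. I'll carry it toward the hole, then turn −90° to have room for the clockwise stroke.

```bash
python3 -m jog '[[0.02,0,-0.03,0.0056,0],[0.02,0,-0.038,0.0056,0],[0.02,0,-0.04,0.0056,0],[0.02,0,-0.04,0.0056,0],[0.02,0,-0.04,0.0056,0],[0.02,0,-0.04,0.0056,0],[0.02,0,-0.04,0.0056,0],[0.02,0,-0.037,0.0056,0]]' 60
python3 -m jog '[[0.02,0,0,0,-7],[0.02,0,0,0,-7],[0.02,0,0,0,-7],[0.02,0,0,0,-7],[0.02,0,0,0,-7],[0.02,0,0,0,-7],[0.02,0,0,0,-7],[0.02,0,0,0,-7],[0.02,0,0,0,-7],[0.02,0,0,0,-7],[0.02,0,0,0,-7],[0.02,0,0,0,-7],[0.02,0,0,0,-7],[0.02,0,0,0,0],[0.02,0,0,0,0]]'
python3 - <<'E'
from h import *
s=readout.read_state(); w=capture("wrist");cv2.imwrite("pics/w4.png",w["color"]); print(s["tool_pos"],s["qpos"],s["contact_force"],s["opening"],s["eef_rot"])
sd=capture("side");sc=capture("scene")
a=[]
for c,(u,v) in((sd,(285,163)),(sc,(271,174))):
    crop(c["color"],u,v,45,4,"pics/t.png"); a.append(cv2.imread("pics/t.png"))
cv2.imwrite("pics/s4.png",np.hstack(a))
E
```

```text
clock: 4.7
tool_pos: [0.5628, 0.0813, 0.2001]
eef_rot: [[-0.003, 0.001, 1.0], [-0.001, 1.0, -0.001], [-1.0, -0.001, -0.003]]
contact_force: [0.4, 0.1, -1.3]
opening: 0.0308
clock: 5.95
tool_pos: [0.563, 0.0841, 0.2004]
eef_rot: [[-0.003, -1.0, -0.014], [-0.0, -0.014, 1.0], [-1.0, 0.003, -0.0]]
contact_force: [-0.4, 0.3, -1.2]
opening: 0.0305
[0.56302685 0.0840825  0.20037877] [-0.03572363  0.27504042 -0.21477325  1.81495218  0.06592892  1.06116496
  1.31012621] [-0.35168277  0.33462015 -1.1618986 ] 0.030520550944836338 [[-2.63142511e-03 -9.99893749e-01 -1.43375565e-02]
 [-2.66991798e-04 -1.43369031e-02  9.99897186e-01]
 [-9.99996502e-01  2.63498258e-03 -2.29236943e-04]]
```

View pics/w4.png

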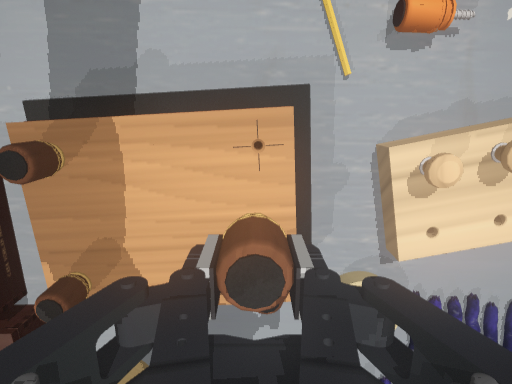

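View pics/s4.png

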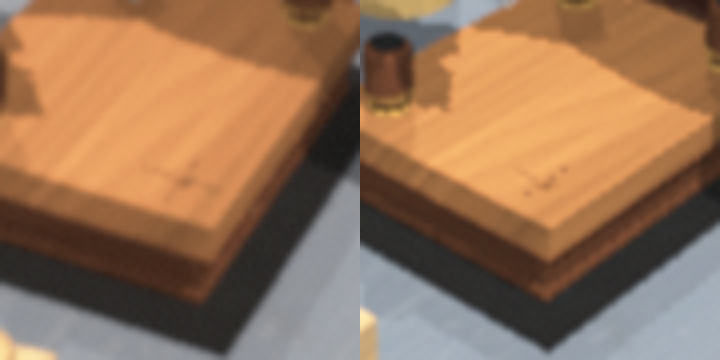

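The hole shows clearly in the wrist view at about (258,145), and it is also visible in both fixed views. I'll compute the offset from the foot axis to the hole.

Run:
```python
from h import *
s=readout.read_state(); w=capture("wrist");sc=capture("scene");sd=capture("side")
c=w["color"]; crop(c,258,145,20,15,"pics/h4.png")
g=c[130:160,243:273].astype(int).max(2)
print(hit(sc,272.7,174.5,.064),hit(sd,286.2,163.5,.064))
X=hit(w,258.3,145,.064,s);R=s["eef_rot"];print(X, R.T@(X-s["tool_pos"]))
```

```text
[0.52113463 0.08527181 0.064     ] [0.52117349 0.08589287 0.064     ]
[0.52535801 0.08544333 0.064     ] [0.13721    0.03799222 0.00182276]
```

View pics/h4.png

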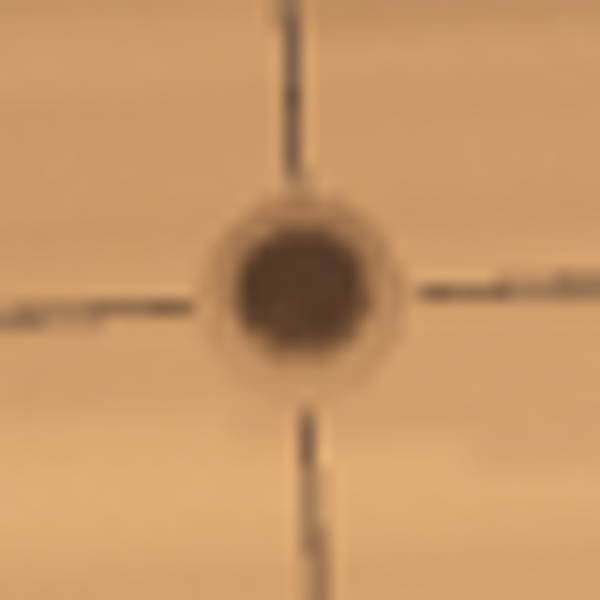

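```bash
python3 -m jog '[[0.02,0,0,0,-7],[0.02,0,0,0,-7],[0.02,0,0,0,-7],[0.02,0,0,0,-7],[0.02,0,0,0,-7],[0.02,0,0,0,0],[0.02,0,0,0,0]]'
python3 - <<'E'
from h import *
s=readout.read_state(); w=capture("wrist");cv2.imwrite("pics/w5.png",w["color"]); R=s["eef_rot"]
print(s["qpos"][6], R.T@(np.array([.5255,.0854,.064])-s["tool_pos"])-[0,.0030,.0004])
E
```

```text
clock: 6.83
tool_pos: [0.5639, 0.0843, 0.2018]
eef_rot: [[0.0, -0.811, -0.585], [0.0, -0.585, 0.811], [-1.0, -0.0, 0.0]]
contact_force: [0.0, -0.0, -1.5]
opening: 0.0307
1.8987405600479885 [0.13781926 0.02752804 0.02296875]
```

View pics/w5.png

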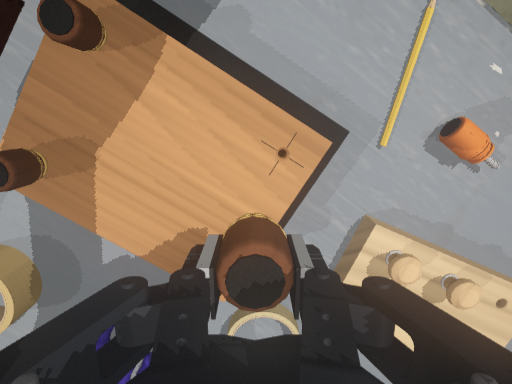

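```bash
python3 -m jog '[[0.02,0,0.012,0.01,0],[0.02,0,0.0155,0.013,0],[0.02,0.025,0,0,0],[0.02,0.03,0,0,0],[0.02,0.025,0,0,0],[0.02,0.01,0,0,0],[0.02,0,0,0,0],[0.02,0,0,0,0],[0.02,0,0,0,0]]'
python3 - <<'E'
from h import *
s=readout.read_state();R=s["eef_rot"]; print(s["tool_pos"], R.T@(np.array([.5255,.0854,.064])-s["tool_pos"])-[0,.0030,.0004],s["contact_force"])
sd=capture("side");sc=capture("scene");w=capture("wrist");cv2.imwrite("pics/w6.png",w["color"])
a=[]
for c,(u,v) in((sd,(286,153)),(sc,(272,164))):
    crop(c["color"],u,v,30,13,"pics/t.png"); a.append(cv2.imread("pics/t.png"))
cv2.imwrite("pics/s6.png",np.hstack(a))
E
```

```text
clock: 7.63
tool_pos: [0.5298, 0.0872, 0.1134]
eef_rot: [[0.003, -0.809, -0.587], [0.001, -0.587, 0.809], [-1.0, -0.003, -0.001]]
contact_force: [0.4, -0.6, -0.5]
opening: 0.0306
[0.52976707 0.08721972 0.11341334] [0.04939854 0.00166714 0.00069532] [ 0.37442431 -0.57701863 -0.47503475]
```

View pics/s6.png

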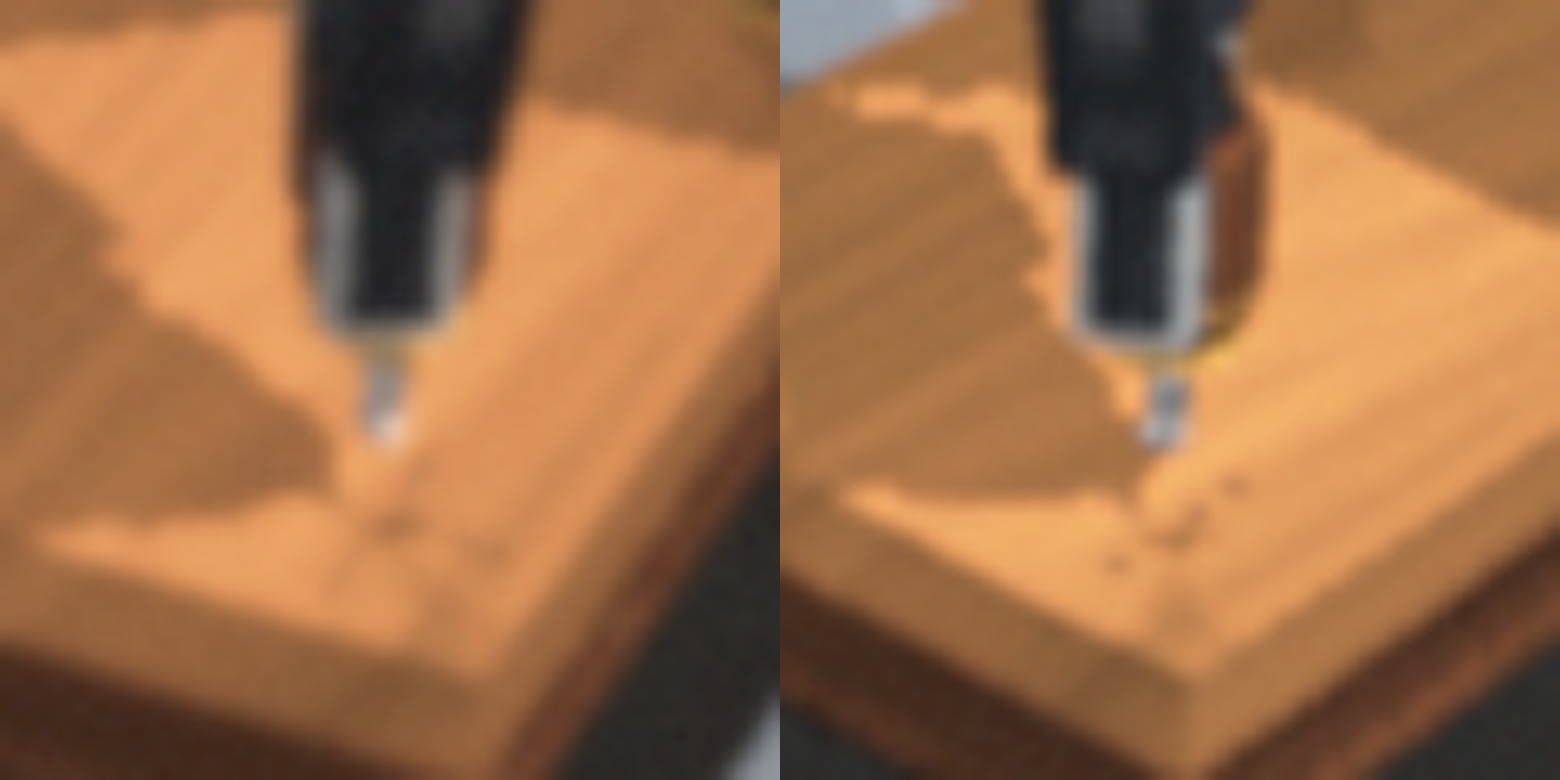

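View pics/w6.png

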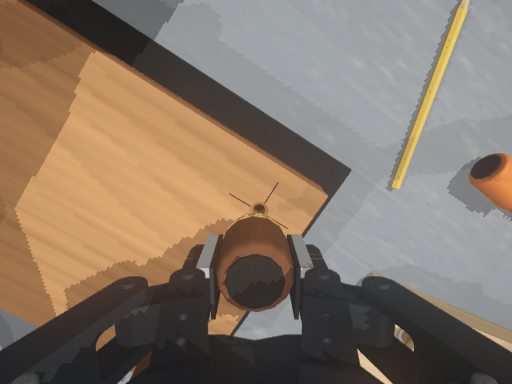

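The side view shows the tip at (285.8,157.2) and the hole at (286.5,163.4). In scene they are at (271.4,168.6) and (272.9,175.2). I'll triangulate both and take the difference.

```bash
cat >> h.py <<'E'
def tri(sc,p,sd,q):
    P=[c["fx"]*0+np.array([[c["fx"],0,c["cx"]],[0,c["fy"],c["cy"]],[0,0,1]])@np.c_[c["R"],c["t"]] for c in(sc,sd)]
    X=cv2.triangulatePoints(P[0],P[1],np.array(p,float).reshape(2,1),np.array(q,float).reshape(2,1)); return (X[:3]/X[3]).ravel()
E
python3 - <<'E'
from h import *
s=readout.read_state();R=s["eef_rot"];sd=capture("side");sc=capture("scene")
t=tri(sc,(271.4,168.6),sd,(285.8,157.2));h=tri(sc,(272.9,175.2),sd,(286.5,163.4))
print(t,h,R.T@(h-t))
tz=s["tool_pos"][2]-.036
for z in(.074,.078):
  a=hit(sc,271.4,168.6,z);b=hit(sd,285.8,157.2,z);print(z,a,b)
a=hit(sc,272.9,175.2,.064);b=hit(sd,286.5,163.4,.064);print(a,b)
E
```

```text
[0.52066282 0.09086182 0.08389851] [0.52147913 0.08384374 0.06211608] [ 0.02178098  0.00353254 -0.00612405]
0.074 [0.53024436 0.08064906 0.074     ] [0.52675569 0.07821037 0.074     ]
0.078 [0.52621584 0.08499646 0.078     ] [0.52436746 0.08315564 0.078     ]
[0.51883753 0.08699042 0.064     ] [0.52078361 0.08523339 0.064     ]
```

```bash
python3 -m jog '[[0.02,0,0.0018,0.001,0],[0.02,0.005,0,0,0],[0.02,0.004,0,0,0],[0.02,0,0,0,0],[0.02,0,0,0,0]]'
python3 - <<'E'
from h import *
s=readout.read_state();R=s["eef_rot"]; print(s["tool_pos"], R.T@(np.array([.5255,.0854,.064])-s["tool_pos"])-[0,.0030,.0004],s["contact_force"])
sd=capture("side");sc=capture("scene")
a=[]
for c,(u,v) in((sd,(286,160)),(sc,(272,170))):
    crop(c["color"],u,v,20,20,"pics/t.png"); a.append(cv2.imread("pics/t.png")[:, :])
cv2.imwrite("pics/s7.png",cv2.resize(np.hstack(a),(800,400)))
E
```

```text
clock: 8.3
tool_pos: [0.5254, 0.0864, 0.1021]
eef_rot: [[-0.002, -0.809, -0.588], [-0.0, -0.588, 0.809], [-1.0, 0.001, 0.001]]
contact_force: [0.5, -0.7, -1.1]
opening: 0.0307
[0.52541874 0.08638327 0.10206372] [ 0.03806377 -0.00254002 -0.00127041] [ 0.48110836 -0.7305619  -1.07230821]
```

View pics/s7.png

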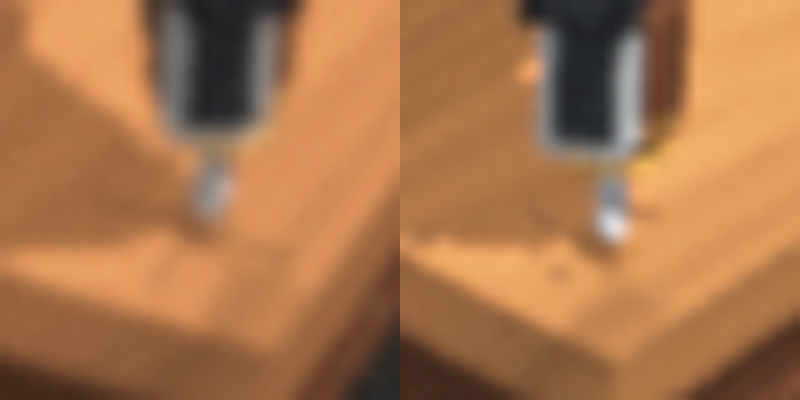

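```bash
python3 -m jog '[[0.02,0,-0.0017,-0.001,0],[0.02,0,0,0,0],[0.02,0,0,0,0]]'
python3 - <<'E'
from h import *
s=readout.read_state();R=s["eef_rot"]; print(s["tool_pos"], R.T@(np.array([.5255,.0854,.064])-s["tool_pos"])-[0,.0030,.0004],s["contact_force"])
sd=capture("side");sc=capture("scene");w=capture("wrist");cv2.imwrite("pics/w8.png",w["color"])
a=[]
for c,(u,v) in((sd,(286,160)),(sc,(272,170))):
    crop(c["color"],u,v,20,20,"pics/t.png"); a.append(cv2.imread("pics/t.png")[:, :])
cv2.imwrite("pics/s8.png",cv2.resize(np.hstack(a),(800,400)))
E
```

```text
clock: 8.65
tool_pos: [0.5284, 0.0868, 0.1029]
eef_rot: [[0.0, -0.809, -0.588], [0.0, -0.588, 0.809], [-1.0, -0.0, -0.0]]
contact_force: [-0.4, -0.3, -0.7]
opening: 0.0305
[0.52841124 0.08676257 0.10294766] [0.03894604 0.00017474 0.00021536] [-0.37030452 -0.31022877 -0.73634832]
```

View pics/s8.png

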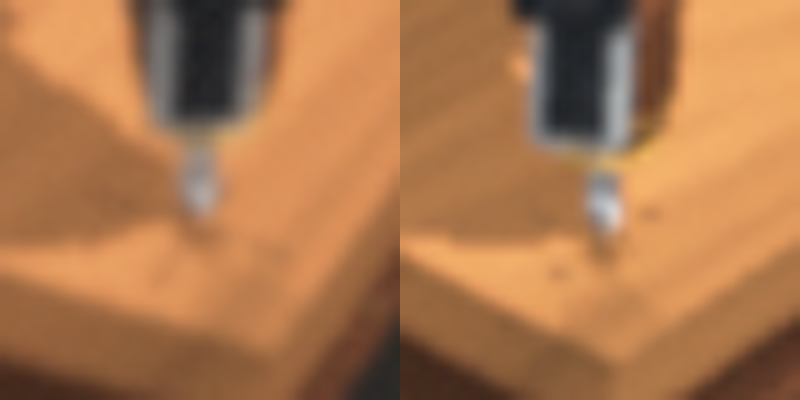

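View pics/w8.png

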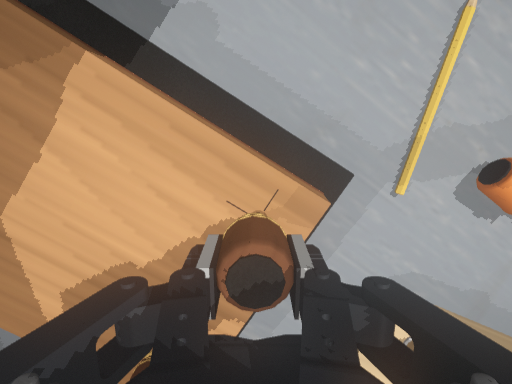

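The tip is now within about 1 px of the hole in both views, so I'll lower it gently and watch the force.

```bash
for i in 1; do python3 -m jog '[[0.02,0.002,0,0,0],[0.02,0.002,0,0,0],[0.02,0.002,0,0,0],[0.02,0,0,0,0]]'; done; python3 -m jog '[[0.02,0.002,0,0,0],[0.02,0.002,0,0,0],[0.02,0,0,0,0]]'
```

```text
clock: 9.13
tool_pos: [0.5278, 0.0867, 0.0963]
eef_rot: [[-0.0, -0.809, -0.588], [-0.0, -0.588, 0.809], [-1.0, 0.0, 0.0]]
contact_force: [0.8, -0.1, -2.0]
opening: 0.0306
clock: 9.38
tool_pos: [0.5278, 0.0881, 0.0925]
eef_rot: [[-0.0, -0.809, -0.588], [0.002, -0.588, 0.809], [-1.0, -0.001, 0.001]]
contact_force: [0.8, 3.4, -1.6]
opening: 0.0306
```

The tip has entered, since there is no vertical force and the chamfer is nudging it +y. I'll ease the tool +y and continue down.

```bash
python3 -m jog '[[0.02,0.001,-0.0007,0.001,0],[0.02,0.001,0,0,0],[0.02,0.001,0,0,0],[0.02,0,0,0,0]]';  python3 -m jog '[[0.02,0.001,0,0,0],[0.02,0,0,0,0]]'
```

```text
clock: 9.72
tool_pos: [0.5278, 0.0883, 0.0895]
eef_rot: [[-0.0, -0.809, -0.588], [0.0, -0.588, 0.809], [-1.0, 0.0, 0.001]]
contact_force: [-1.0, 1.8, -0.9]
opening: 0.031
clock: 9.88
tool_pos: [0.5278, 0.0883, 0.0886]
eef_rot: [[-0.0, -0.809, -0.588], [0.0, -0.588, 0.809], [-1.0, -0.0, 0.001]]
contact_force: [-1.7, 1.9, -0.5]
opening: 0.0307
```

```bash
python3 -m jog '[[0.02,0.0008,0,0,0],[0.02,0,0,0,0]]';  python3 -m jog '[[0.02,0.0008,0,0,0],[0.02,0,0,0,0]]'
```

```text
clock: 10.05
tool_pos: [0.5279, 0.0883, 0.0879]
eef_rot: [[-0.0, -0.809, -0.588], [0.0, -0.588, 0.809], [-1.0, -0.0, 0.0]]
contact_force: [-1.2, 2.1, 0.3]
opening: 0.0302
clock: 10.22
tool_pos: [0.5279, 0.0883, 0.0873]
eef_rot: [[-0.0, -0.809, -0.588], [0.0, -0.588, 0.809], [-1.0, -0.0, 0.0]]
contact_force: [-1.7, 3.9, 1.9]
opening: 0.0303
```

```bash
python3 -m jog '[[0.02,0.0008,0,0,0],[0.02,0,0,0,0]]'
```

```text
clock: 10.38
tool_pos: [0.5281, 0.0884, 0.0869]
eef_rot: [[-0.0, -0.809, -0.588], [0.0, -0.588, 0.809], [-1.0, -0.0, 0.0]]
contact_force: [-2.5, 3.0, 5.0]
opening: 0.0307
```

Contact came at TCP z of about 0.0875, or roughly 12.5 mm deep. I'll relieve the side load and press on to about 16 N.

```bash
python3 -m jog '[[0.02,0.001,0,0.0006,0],[0.02,0.0005,0,0,0],[0.02,0,0,0,0],[0.02,0,0,0,0]]' 80
```

```text
clock: 10.72
tool_pos: [0.5282, 0.0885, 0.0864]
eef_rot: [[0.001, -0.809, -0.588], [-0.0, -0.588, 0.809], [-1.0, -0.0, -0.001]]
contact_force: [-3.2, 2.5, 10.2]
opening: 0.0303
```

```bash
python3 -m jog '[[0.02,0.0008,0,0,0],[0.02,0,0,0,0],[0.02,0,0,0,0]]'
```

```text
clock: 10.97
tool_pos: [0.5282, 0.0886, 0.0861]
eef_rot: [[0.001, -0.809, -0.588], [-0.0, -0.588, 0.809], [-1.0, -0.0, -0.001]]
contact_force: [-5.2, 3.0, 12.5]
opening: 0.0305
```

```bash
python3 -m jog '[[0.02,0.0006,0.0007,0.0004,0],[0.02,0,0,0,0],[0.02,0,0,0,0]]' 100
python3 -m jog '[[0.02,0.0001,0,0,4],[0.02,0.0001,0,0,4],[0.02,0.0001,0,0,4]]'
```

```text
clock: 11.22
tool_pos: [0.5282, 0.0886, 0.086]
eef_rot: [[0.002, -0.809, -0.588], [-0.0, -0.588, 0.809], [-1.0, -0.002, -0.002]]
contact_force: [-4.5, 1.4, 13.3]
opening: 0.03
clock: 11.47
tool_pos: [0.5287, 0.088, 0.0858]
eef_rot: [[0.003, -0.915, -0.404], [-0.001, -0.404, 0.915], [-1.0, -0.002, -0.002]]
contact_force: [-3.0, 1.0, 13.8]
opening: 0.0299
```

Turning about the TCP drags the foot, whose axis sits about 3 mm along tool y. I'll add a tool-z shift of about −0.37 mm per 7° to compensate, and press slightly more.

```bash
python3 -m jog '[[0.02,0.0005,0,-0.0006,0],[0.02,0.0001,0,-0.00035,6],[0.02,0.0001,0,-0.0003,6],[0.02,0.0001,0,-0.0003,6],[0.02,0.0001,0,-0.0003,6],[0.02,0.0001,0,-0.0003,6]]'
```

```text
clock: 11.97
tool_pos: [0.5291, 0.0857, 0.0852]
eef_rot: [[0.003, -0.994, 0.109], [-0.001, 0.109, 0.994], [-1.0, -0.003, -0.001]]
contact_force: [-4.6, -0.2, 15.1]
opening: 0.0302
```

```bash
python3 -m jog '[[0.02,0.0003,0.0006,-0.0003,6],[0.02,0.0001,0,-0.0003,6],[0.02,0.0001,0,-0.0003,6],[0.02,0.0001,0,-0.0003,6],[0.02,0.0001,0,-0.0003,6],[0.02,0.0001,0,-0.0003,6],[0.02,0.0001,0,-0.0003,6],[0.02,0.0001,0,-0.0003,6]]'
```

```text
clock: 12.63
tool_pos: [0.5273, 0.0829, 0.0844]
eef_rot: [[0.002, -0.584, 0.812], [-0.002, 0.812, 0.584], [-1.0, -0.002, 0.0]]
contact_force: [-5.5, -0.2, 17.0]
opening: 0.0304
```

```bash
python3 -m jog '[[0.02,0.0001,0,-0.0003,6],[0.02,0.0001,0,-0.0003,6],[0.02,0.0001,0,-0.0003,6],[0.02,0.0001,0,-0.0003,6],[0.02,0.0001,0,-0.0003,6],[0.02,0.0001,0,-0.0003,6],[0.02,0.0001,0,-0.0003,6],[0.02,0.0001,0,-0.0003,6]]'
python3 -c "
from rig import readout
s=readout.read_state();print(s['qpos'],s['torque'])"
```

```text
clock: 13.3
tool_pos: [0.5243, 0.0827, 0.0836]
eef_rot: [[-0.0, 0.213, 0.977], [-0.001, 0.977, -0.213], [-1.0, -0.001, 0.0]]
contact_force: [-6.8, 0.2, 19.0]
opening: 0.0299
[-0.38426711  0.35037706  0.17226912  2.00607917 -0.08172565  0.7918242
 -0.37899156] [0.04489376 1.79494594 0.10721453]
```

```bash
python3 -m jog '[[0.02,0,0,-0.001,5],[0.02,0,0,-0.0003,6],[0.02,0,0,-0.0003,6],[0.02,0,0,-0.0003,6],[0.02,0,0,-0.0003,6],[0.02,0,0,-0.0003,6]]'
python3 - <<'E'
from h import *
s=readout.read_state();print(s["qpos"],s["torque"])
a=[]
for n,(u,v) in(("side",(286,150)),("scene",(272,160))):
    crop(capture(n)["color"],u,v,25,16,"pics/t.png"); a.append(cv2.imread("pics/t.png"))
cv2.imwrite("pics/s9.png",cv2.resize(np.hstack(a),(800,400)));cv2.imwrite("pics/w9.png",capture("wrist")["color"])
E
```

```text
clock: 13.8
tool_pos: [0.5223, 0.084, 0.0834]
eef_rot: [[0.001, 0.735, 0.679], [0.0, 0.679, -0.735], [-1.0, 0.001, 0.0]]
contact_force: [-5.9, -0.1, 16.7]
opening: 0.0301
[-0.49088583  0.35401363  0.29217374  2.01583053 -0.14090107  0.78978447
 -0.94141086] [0.19669513 1.48843742 0.1295395 ]
```

View pics/s9.png

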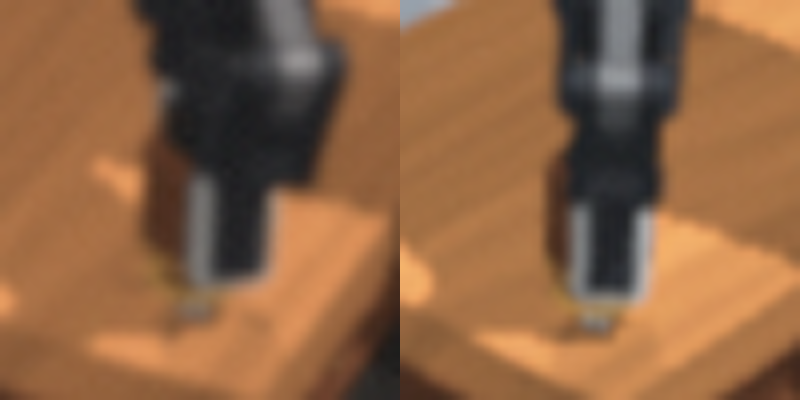

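View pics/w9.png

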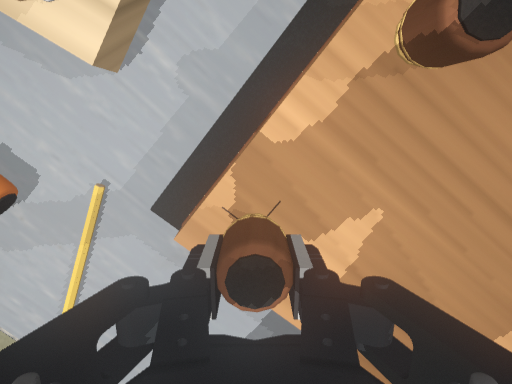

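The foot is going in upright, with about 173° turned at 15–19 N and plenty of joint range left. I'll continue past half a turn with margin.

```bash
python3 -m jog '[[0.02,0.0001,0.0004,-0.0006,6],[0.02,0.0001,0,-0.0003,6],[0.02,0,0,-0.0003,6],[0.02,0,0,-0.0003,6],[0.02,0.0001,0,-0.0003,6],[0.02,0,0,-0.0003,6],[0.02,0,0,-0.0003,6]]'
```

```text
clock: 14.53
tool_pos: [0.5215, 0.0865, 0.083]
eef_rot: [[0.0, 1.0, 0.013], [0.001, 0.013, -1.0], [-1.0, 0.0, -0.001]]
contact_force: [-6.1, 0.8, 16.7]
opening: 0.0298
```

```bash
python3 -m jog '[[0.02,0.0001,0,-0.0003,6],[0.02,0.0001,0,-0.0003,6],[0.02,0.0001,0,-0.0003,6],[0.02,0,0,-0.0003,6],[0.02,0.0001,0,-0.0003,6],[0.02,0,0,-0.0003,6],[0.02,0,0,-0.0003,6]]'
python3 -c "
from rig import readout
s=readout.read_state();print(s['qpos'],s['torque'])"
```

```text
clock: 15.12
tool_pos: [0.5223, 0.0888, 0.0826]
eef_rot: [[0.001, 0.752, -0.659], [0.001, -0.659, -0.752], [-1.0, -0.001, -0.001]]
contact_force: [-5.7, 1.4, 16.8]
opening: 0.0296
[-0.75706829  0.39954059  0.59915861  2.02598047 -0.31138356  0.80390664
 -2.2666133 ] [0.35963493 1.35187431 0.14634387]
```

About 257° has been turned at 14–17 N, and the descent matches the pitch. I'll take off the pressure and side load, then open.

```bash
python3 -m jog '[[0.02,-0.0015,-0.0005,0.0004,0],[0.02,-0.001,-0.0003,0.0003,0],[0.02,0,0,0,0],[0.02,0,0,0,0]]'
```

```text
clock: 15.45
tool_pos: [0.5219, 0.0887, 0.0837]
eef_rot: [[0.003, 0.755, -0.656], [0.0, -0.656, -0.755], [-1.0, 0.002, -0.002]]
contact_force: [-1.1, 1.4, 7.2]
opening: 0.0305
```

```bash
python3 -m jog '[[0.02,-0.001,0,0,0],[0.02,0,0,0,0],[0.033,0,0,0,0],[0.036,0,0,0,0],[0.04,0,0,0,0],[0.05,0,0,0,0],[0.07,0,0,0,0],[0.085,0,0,0,0],[0.085,0,0,0,0]]' 20
python3 - <<'E'
from h import *
a=[]
for n,(u,v) in(("side",(286,150)),("scene",(272,160))):
    crop(capture(n)["color"],u,v,25,16,"pics/t.png"); a.append(cv2.imread("pics/t.png"))
cv2.imwrite("pics/s10.png",cv2.resize(np.hstack(a),(800,400)));cv2.imwrite("pics/w10.png",capture("wrist")["color"])
E
```

```text
clock: 16.2
tool_pos: [0.5198, 0.0887, 0.083]
eef_rot: [[-0.0, 0.755, -0.656], [-0.0, -0.656, -0.755], [-1.0, -0.0, 0.001]]
contact_force: [1.3, 0.8, -0.6]
opening: 0.083
```

View pics/s10.png

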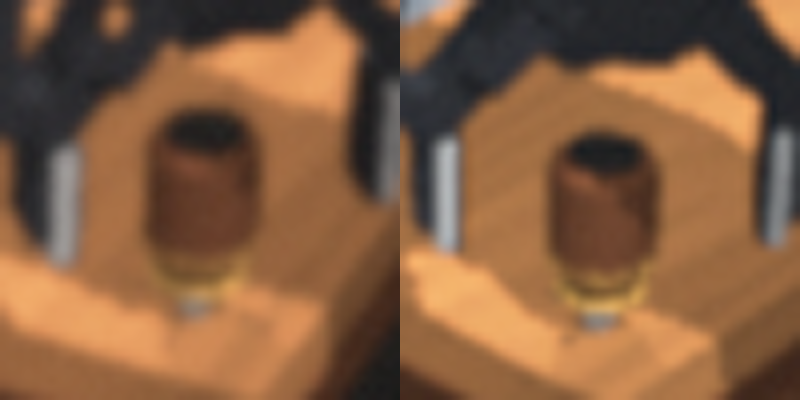

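View pics/w10.png

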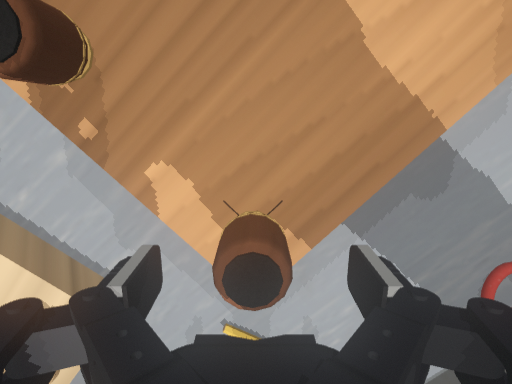

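The foot stands by itself and looks upright, with both fingers clear. I'll withdraw upward and check its tilt and height.

```bash
python3 -m jog '[[0.085,-0.01,0,0,0],[0.085,-0.02,0,0,0],[0.085,-0.03,0,0,0],[0.085,-0.03,0,0,0],[0.085,-0.03,0,0,0],[0.085,-0.02,0,0,0],[0.085,0,0,0,0],[0.085,0,0,0,0]]'
python3 - <<'E'
from h import *
s=readout.read_state();a=[]
h=np.array([.5255,.086,.064])
cs={n:capture(n) for n in("side","scene","wrist")}
for n,(u,v) in(("side",(286,150)),("scene",(272,160))):
    crop(cs[n]["color"],u,v,25,16,"pics/t.png"); a.append(cv2.imread("pics/t.png"))
    b=proj(cs[n],h); 
    print(n,[np.round(proj(cs[n],h+[0,0,z])-proj(cs[n],h),1) for z in(.0105,.057)])
cv2.imwrite("pics/s11.png",cv2.resize(np.hstack(a),(800,400)));cv2.imwrite("pics/w11.png",cs["wrist"]["color"]);cv2.imwrite("pics/sc11.png",cs["scene"]["color"])
E
```

```text
clock: 17.02
tool_pos: [0.5212, 0.0891, 0.2253]
eef_rot: [[0.004, 0.755, -0.656], [0.002, -0.656, -0.755], [-1.0, 0.001, -0.004]]
contact_force: [-0.5, 0.2, -0.0]
opening: 0.0849
side [array([ 0.2, -3.9]), array([  1.3, -21.7])]
scene [array([ 0.1, -3.7]), array([  0.8, -20.8])]
```

View pics/s11.png

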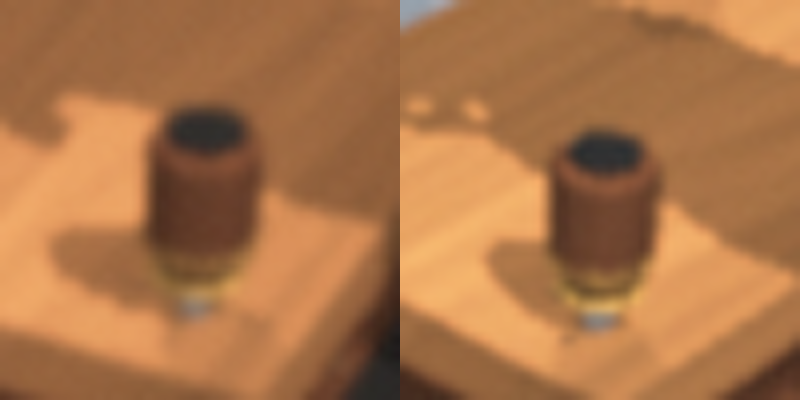

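View pics/w11.png

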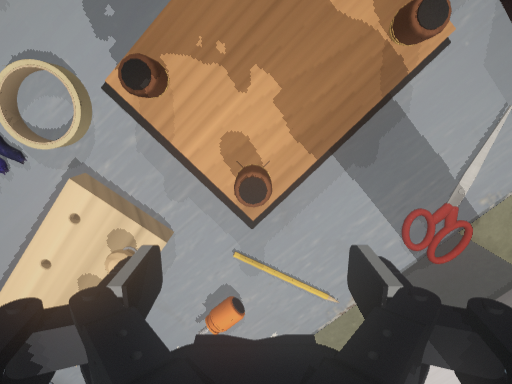

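View pics/sc11.png

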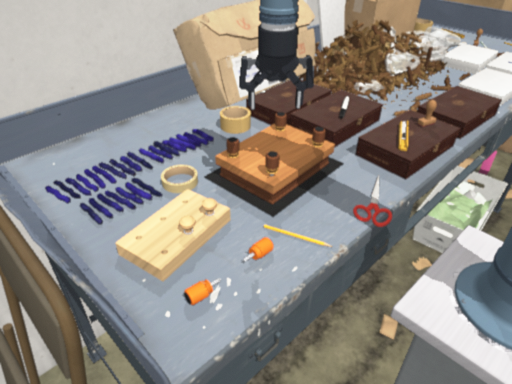

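The foot is upright: its pad-to-base offset is 1.1 px in side and 0.6 px in scene, against 1.1 and 0.8 px expected for a vertical foot. Its height fits a point about 15 mm deep, the knobs are where they were, and nothing touches it. I'm handing in.

```bash
python3 -c "
from rig import order
print(order.close_job())"
```

```text
the job is handed in; nothing more can be done
None
```

I took the dark foot out of the drying board, set its screw in the open hole and turned it clockwise about 257° in one grip. The job is handed in at about 17 s, with no verdict reported.

**Pressing:** I felt solid wood about 12.5 mm below the mouth. While turning, the push was about 13–19 N downward, with up to 7 N of side load. That is about 20 N together, under the 30 N limit at every reading.

**Thread:** I could not read the thread joint itself. The angle turned, less slip, suggests about 4 rad. The tool sank about 3.4 mm, against about 2.6 mm expected from the pitch. The extra came in the first part of the turn; over the last 84° the descent matched the pitch.

**Last checks:** After release and withdrawal, the foot stands by itself, upright to within about 0.5 px in both fixed views. Its height fits a screw point about 15 mm deep. The pale knobs look undisturbed, and the open gripper is well clear above it.

**Disagreements:**
- **Hole position:** the wrist camera and the fixed cameras differed by about 4 mm in x. I followed the wrist camera, and the screw entered with a side force of about 3 N at the chamfer.
- **Rejected measurements:** one automatic fit of the foot's pad in the wrist view was only partial, so I measured the pad by eye. Triangulating the screw tip from the fixed views was too noisy to use.

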